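# Fill the cell carrier and hold the meter's lid open

## Robot

A 6-joint arm with a two-finger parallel gripper is mounted at the origin on the work surface. World frame = base frame: x ahead of the robot, y to its left, z up, the work surface at z = 0. Lengths are in m, angles in rad, forces in N, time in s.
With the tool pointing down it reaches from about 0.4 to 0.825 m from the base axis. Payload 7 kg.
Tool frame: the origin (TCP) lies at the very end of the fingers, on their centre line; the grasp point (between the pads) lies arm.hold_point_z behind it (arm.hold_point_z is the distance from the TCP to the grasp point, in m); z points along the fingers, y is the line along which they close (so a half turn about z gives the same grasp; the last joint's range is limited). The gripper opens to 88 mm and grips with 3 to 60 N. Pads are 19 mm wide; open, the fingers measure 130 mm over their backs; the gripper's body (78 mm by 193 mm) begins 47 mm behind the grasp point.
Start: joints at [-1.029, 0.359, 0.012, 0, -1.224, -0.288], TCP at [0.169, -0.653, 0.227] pointing down, gripper open.
Joint ranges: [-3.07, 3.07], [-1.43, 2.12], [-1.02, 1.25], [-3.03, 1.67], [-3.05, -0], [-3.03, 3.03]. Speed limits (rad/s): [2.39, 2.39, 3.01, 3.14, 3.14, 3.14].

## Interface

Orientations are given as [roll, pitch, yaw] about the fixed x, y, z axes, in that order (R = Rz(yaw) Ry(pitch) Rx(roll)).
In Python, from station import arm gives the robot as it stands.
- The arm moves only by the shell command python3 -m creep 'ROWS' [FORCE]. ROWS is a JSON list of rows, 1 to 20 of them, each of 5 numbers: the finger opening in m, then dx, dy, dz in m, then a turn about the tool's z in rad; each row is the pose to reach, as a shift and turn from the pose commanded when the command began, along the tool's axes at that moment; what a row does not reach only later rows make up. A row lasts 1/12 s, in which the tool goes at most 0.0417 m and 0.125 rad, less where a joint would pass 70% of its speed; a pose out of reach is approached as far as the arm can. The fingers move at their own pace and stop on an object; FORCE is the grip in N (left out, the last holds). Time passes only in rows, so rows that do not move let the fingers close. It prints the time, the measured TCP pose, the force, the opening and the grip force at its end.
- arm.get_state(): the state, without advancing time (a new reading comes with each control period).
- arm.grab_frame(name): name is "side" or "top" or "wrist"; returns the picture (400x640x3 uint8, red, green, blue); there is no depth.
- arm.camera_params(name): a dict with "fx", "fy", "cx", "cy" (pixels), "D" ([k1, k2, p1, p2, k3] as OpenCV has them; the pictures are not rectified), "T" (4x4, takes a point from camera to world coordinates); the wrist camera has in their place "hand_eye" (4x4, takes a point from camera to tool coordinates, whose origin is the TCP and whose axes are the flange's). Camera axes: x right, y down, z forward; pixel columns grow to the right and rows downward; lengths in m; the calibration is good to about 2 mm. A picture is of the moment at which its call begins: read the wrist's pose just before it. camera_params takes no time and is no camera call.
- arm.job_done(): hands the job in; it is judged then, once.
The state is a dict: "t": time; "q": joint angles; "qd": joint speeds; "joint_efforts": joint torques, N m; "eef_pos": TCP position; "ee_rot": TCP orientation; "force": force on the tool from outside, world axes, zero at the start; "moment": the same for the moment, N m; "width": finger opening in m; "gripper_force": force on a finger pad.
Only numpy, scipy, OpenCV 4.12 (cv2) and the standard library are available. Lean on these libraries where they do the work, as an engineer would, in place of code of your own. Each camera call takes 0.05 s, during which the arm holds its last target. There are 200 camera calls.

## Task

The cell carrier beside the turbidity meter still has empty pockets: take spare sample cells from the bench and set one fully down into each empty pocket (set them in, don't drop them), leaving the cells already in the carrier and everything else on the bench where they are; any spare left over stays standing. Then lift the meter's lid to 50 degrees and keep holding it there, so that a colleague can load the carrier: the lid falls shut if let go, so finish with the robot still holding it open, and prop it with nothing else.

Things in the scene. Friction and masses are not known exactly. Their poses are not given: they have to be found in the camera images.
- meter: fixed white turbidity meter, 340 mm deep (x), 300 mm wide (y); origin at the centre of its underside, x from its front (keypad, robot side) to its back, z up. A keypad deck, top 70 mm above the bench, takes its front 95 mm; behind it a housing, top 130 mm high, holds a black open sample well under the lid. Place and yaw vary.
- lid (a joint): angle of the meter's lid, rad: 0 shut (at the start), grows as its front edge rises; stop at 1.3. The hinge axis is the meter's y axis through point lid_hinge. Nothing but gravity acts on it apart from slight hinge friction: it falls shut from any angle. 50 degrees is 0.873.
- lid_hinge (a point): point on the hinge axis, at the middle of the lid's back lower edge, 131 mm above the bench, 100 mm behind the meter's origin. The lid is a white flat plate 170 mm long (from hinge to front edge), 220 mm wide, 18 mm thick, about 0.4 kg (varies).
- lid_tab (a point): holding point on the lid's front tab: a white tongue 45 mm long, 25 mm wide (along the meter's y), 12 mm thick, out from the middle of the lid's front edge over the deck, 64 mm above it when shut. Point: mid-thickness, 15 mm from the tip, 30 mm from the lid's edge, 200 mm from the hinge along the lid, 9 mm above the lid's underside. Axes turn with the lid: x to the hinge, z out of its outer face.
- rack: fixed grey cell carrier, a block 50 mm (x) by 160 mm (y) by 40 mm high with four round pockets in a row along its y axis, 36 mm apart; origin at the centre of its underside. Two pockets hold cells and two are empty; which varies, as do its place and yaw.
- rack_hole0 (a point): centre of the mouth of pocket 0 of the carrier, on its top face, 40 mm above the bench; the pocket is 28 mm in diameter and 32 mm deep (its floor 8 mm above the bench). Pockets 0 to 3 run towards the carrier's +y.
- rack_hole1 (a point): centre of the mouth of pocket 1 of the carrier, on its top face, 40 mm above the bench; the pocket is 28 mm in diameter and 32 mm deep (its floor 8 mm above the bench).
- rack_hole2 (a point): centre of the mouth of pocket 2 of the carrier, on its top face, 40 mm above the bench; the pocket is 28 mm in diameter and 32 mm deep (its floor 8 mm above the bench).
- rack_hole3 (a point): centre of the mouth of pocket 3 of the carrier, on its top face, 40 mm above the bench; the pocket is 28 mm in diameter and 32 mm deep (its floor 8 mm above the bench).
- full1: one of the identical sample cells: upright round amber-glass vial, 25 mm diameter, 80 mm tall overall with an 18 mm high white screw cap of 24 mm diameter, 50 g (varies); origin at the centre of its underside, z up its axis. It stands in a pocket of the carrier from the start and stays there (underside 8 mm above the bench).
- full2: one of the identical sample cells: upright round amber-glass vial, 25 mm diameter, 80 mm tall overall with an 18 mm high white screw cap of 24 mm diameter, 50 g (varies); origin at the centre of its underside, z up its axis. It stands in a pocket of the carrier from the start and stays there (underside 8 mm above the bench).
- spare1: one of the identical sample cells: upright round amber-glass vial, 25 mm diameter, 80 mm tall overall with an 18 mm high white screw cap of 24 mm diameter, 50 g (varies); origin at the centre of its underside, z up its axis. A spare: stands on the bench in a loose row with the other spares and the jar, behind the carrier (further from the robot). One of the three spares is not needed.
- spare2: one of the identical sample cells: upright round amber-glass vial, 25 mm diameter, 80 mm tall overall with an 18 mm high white screw cap of 24 mm diameter, 50 g (varies); origin at the centre of its underside, z up its axis. A spare: stands on the bench in a loose row with the other spares and the jar, behind the carrier (further from the robot). One of the three spares is not needed.
- spare3: one of the identical sample cells: upright round amber-glass vial, 25 mm diameter, 80 mm tall overall with an 18 mm high white screw cap of 24 mm diameter, 50 g (varies); origin at the centre of its underside, z up its axis. A spare: stands on the bench in a loose row with the other spares and the jar, behind the carrier (further from the robot). One of the three spares is not needed.
- jar: bystander: short wide amber jar, 40 mm diameter, 55 mm high, standing in the row of the spares; origin at the centre of its underside.
- beaker: bystander: empty glass beaker, 70 mm diameter, 90 mm high, behind the spares; origin under its centre.
- washbottle: bystander: white bottle, 70 mm diameter, 170 mm high, behind the spares, beside the meter; origin under its centre.
- tipbox: bystander: blue box 120 (x) by 85 (y) by 50 mm high to the right of the carrier; origin under its centre.
- mouse: bystander: black computer mouse, 105 by 60 by 34 mm, near the robot, between the meter and the carrier; origin under its centre.
- spatula: bystander: small lab spoon lying at the right, beyond the blue box, about 200 mm long, under 25 mm high; its x axis is its length.
Not all that is in view belongs to the job. What is shaped like the spare3 but red is not meant. What is shaped like the spare2 but green is not meant.

How it is judged:
On the way, in this order (a step that is already met when the one before it is completed fails the run):
1. both cells of the carrier and two spares sit in its pockets, let go, with the lid still shut (horizontal distance between each of full1, full2 and rack below 0.062 m and x of full1 in the frame of rack between -0.006 and 0.006 m and z of each of full1, full2 in the frame of rack below 0.012 m and angle between each of full1, full2's own z axis and vertical below 0.2 rad and x of full2 in the frame of rack between -0.006 and 0.006 m and (((horizontal distance between spare1 and rack below 0.062 m and x of spare1 in the frame of rack between -0.006 and 0.006 m and z of spare1 in the frame of rack below 0.012 m and angle between spare1's own z axis and vertical below 0.2 rad) and (horizontal distance between spare2 and rack below 0.062 m and x of spare2 in the frame of rack between -0.006 and 0.006 m and z of spare2 in the frame of rack below 0.012 m and angle between spare2's own z axis and vertical below 0.2 rad)) or ((horizontal distance between spare1 and rack below 0.062 m and x of spare1 in the frame of rack between -0.006 and 0.006 m and z of spare1 in the frame of rack below 0.012 m and angle between spare1's own z axis and vertical below 0.2 rad) and (horizontal distance between spare3 and rack below 0.062 m and x of spare3 in the frame of rack between -0.006 and 0.006 m and z of spare3 in the frame of rack below 0.012 m and angle between spare3's own z axis and vertical below 0.2 rad)) or ((horizontal distance between spare2 and rack below 0.062 m and x of spare2 in the frame of rack between -0.006 and 0.006 m and z of spare2 in the frame of rack below 0.012 m and angle between spare2's own z axis and vertical below 0.2 rad) and (horizontal distance between spare3 and rack below 0.062 m and x of spare3 in the frame of rack between -0.006 and 0.006 m and z of spare3 in the frame of rack below 0.012 m and angle between spare3's own z axis and vertical below 0.2 rad))) and contact force between the fingers and full1 below 0.1 N and contact force between the fingers and full2 below 0.1 N and contact force between the fingers and spare1 below 0.1 N and contact force between the fingers and spare2 below 0.1 N and contact force between the fingers and spare3 below 0.1 N and value of joint lid below 0.05 rad), for 0.2 s.
2. then the lid is lifted by the robot to 50 degrees (value of joint lid between 0.75 and 0.995 rad and contact force between any of the fingers, the arm and lid above 0.3 N), for 0.2 s.
At the end, for the whole second after the job is handed in: All four pockets hold an upright cell on the floor (4 mm in height, 6 mm sideways); all cells let go, upright, at rest. The lid is still at 50 degrees, 7 either way (0.75 to 0.995 rad), the robot touching it (over 0.3 N), no loose thing touching it. The program finishes while holding (all of step 2 and horizontal distance between each of full1, full2 and rack below 0.062 m and x of full1 in the frame of rack between -0.006 and 0.006 m and z of each of full1, full2 in the frame of rack below 0.012 m and angle between each of full1, full2, spare1, spare2, spare3's own z axis and vertical below 0.2 rad and x of full2 in the frame of rack between -0.006 and 0.006 m and (((horizontal distance between spare1 and rack below 0.062 m and x of spare1 in the frame of rack between -0.006 and 0.006 m and z of spare1 in the frame of rack below 0.012 m and angle between spare1's own z axis and vertical below 0.2 rad) and (horizontal distance between spare2 and rack below 0.062 m and x of spare2 in the frame of rack between -0.006 and 0.006 m and z of spare2 in the frame of rack below 0.012 m and angle between spare2's own z axis and vertical below 0.2 rad)) or ((horizontal distance between spare1 and rack below 0.062 m and x of spare1 in the frame of rack between -0.006 and 0.006 m and z of spare1 in the frame of rack below 0.012 m and angle between spare1's own z axis and vertical below 0.2 rad) and (horizontal distance between spare3 and rack below 0.062 m and x of spare3 in the frame of rack between -0.006 and 0.006 m and z of spare3 in the frame of rack below 0.012 m and angle between spare3's own z axis and vertical below 0.2 rad)) or ((horizontal distance between spare2 and rack below 0.062 m and x of spare2 in the frame of rack between -0.006 and 0.006 m and z of spare2 in the frame of rack below 0.012 m and angle between spare2's own z axis and vertical below 0.2 rad) and (horizontal distance between spare3 and rack below 0.062 m and x of spare3 in the frame of rack between -0.006 and 0.006 m and z of spare3 in the frame of rack below 0.012 m and angle between spare3's own z axis and vertical below 0.2 rad))) and contact force between the fingers and full1 below 0.1 N and contact force between the fingers and full2 below 0.1 N and contact force between each of the fingers, lid and spare1 below 0.1 N and contact force between each of the fingers, lid and spare2 below 0.1 N and contact force between each of the fingers, lid and spare3 below 0.1 N and velocity of joint lid between -0.1 and 0.1 rad/s and contact force between lid and jar below 0.1 N and contact force between lid and beaker below 0.1 N and contact force between lid and washbottle below 0.1 N and contact force between lid and tipbox below 0.1 N and contact force between lid and mouse below 0.1 N and contact force between lid and spatula below 0.1 N and linear speed of each of spare1, spare2, spare3 below 0.03 m/s); the arm keeps its last pose, push and grip.
It fails at once if a bystander is shifted by more than 30 mm (distance of any of jar, beaker, washbottle, tipbox, mouse, spatula from where it was at the start of the episode above 0.03 m).
It fails at once if a cell already in the carrier is moved by more than 20 mm (distance of any of full1, full2 from where it was at the start of the episode above 0.02 m).
It fails at once if a spare is dropped into the carrier (faster than 0.6 m/s at the pockets) ((horizontal distance between spare1 and rack below 0.08 m and height (world z) of spare1 below 0.045 m and linear speed of spare1 above 0.6 m/s) or (horizontal distance between spare2 and rack below 0.08 m and height (world z) of spare2 below 0.045 m and linear speed of spare2 above 0.6 m/s) or (horizontal distance between spare3 and rack below 0.08 m and height (world z) of spare3 below 0.045 m and linear speed of spare3 above 0.6 m/s)).
It also fails if it takes over 61 s, if anything falls off the work surface, if the arm or the gripper's body presses on something with over 40 N, if the wrist force passes 120 N, or if a joint passes its speed limit or range.

## Working session

There is one attempt and no reset: what is moved stays moved. The work goes in short steps, Python scripts to look and compute and a shell command to move; the robot and the scene stay as the last step left them, time stands still between calls to the robot, and variables do not carry over. Pictures are saved under pics/ and viewed, at most 10 in all, crops included, and the job is handed in when it is done.

```bash
ls; mkdir -p pics; python3 - <<'E'
from station import arm
import cv2, numpy as np
s=arm.get_state(); print(s, arm.hold_point_z)
for n in("top","side"):
    cv2.imwrite(f"pics/{n}0.png",arm.grab_frame(n)[:,:,::-1]); p=arm.camera_params(n); print(n,p)
print(arm.camera_params("wrist"))
E
```

```text
pics
{'t': 0.0, 'q': array([-1.02892692e+00,  3.59401337e-01,  1.10499580e-02, -3.78031076e-04,
       -1.22413926e+00, -2.88092046e-01]), 'qd': array([ 0.00092348, -0.00196302, -0.00022249, -0.00024438,  0.00139869,
        0.00075207]), 'joint_efforts': array([-1.81423053e-03, -5.82722962e+01,  2.93051845e+01,  6.99702144e+00,
        6.79300865e-03, -1.65119905e-04]), 'eef_pos': array([ 0.1693093 , -0.65289027,  0.22560447]), 'ee_rot': array([ 3.13986719e+00, -1.40717535e-04, -2.88794391e+00]), 'force': array([ 0.28662785, -0.25719733,  0.09435745]), 'moment': array([-0.01278345, -0.0338446 ,  0.0377697 ]), 'gripper_force': 0.0, 'width': 0.08737643368949391} 0.0188
top {'fx': 393.4206257355304, 'fy': 393.4206257355304, 'cx': 325.36946894153783, 'cy': 199.60825242589812, 'D': array([-0.05865892,  0.        ,  0.        ,  0.        ,  0.        ]), 'T': array([[ 0.02295993, -0.99148531,  0.12817849,  0.41718902],
       [-0.99939704, -0.01942241,  0.02878063, -0.12260125],
       [-0.02604604, -0.128762  , -0.99133342,  1.12413234],
       [ 0.        ,  0.        ,  0.        ,  1
[... 284 characters left out ...]
7941,  0.7398162 , -0.58152503,  0.51868393],
       [-0.00345429, -0.6189522 , -0.78542106,  0.93444441],
       [ 0.        ,  0.        ,  0.        ,  1.        ]])}
{'fx': 293.9936450461044, 'fy': 293.9936450461044, 'cx': 317.73481637601145, 'cy': 196.31506928645192, 'D': array([0.01488082, 0.        , 0.        , 0.        , 0.        ]), 'hand_eye': array([[-1.26454825e-04, -9.58498649e-01, -2.85097044e-01,
         7.83464912e-02],
       [ 9.99999932e-01, -2.20220080e-04,  2.96831673e-04,
        -5.54069770e-04],
       [-3.47296851e-04, -2.85096987e-01,  9.58498611e-01,
        -1.58613321e-01],
       [ 0.00000000e+00,  0.00000000e+00,  0.00000000e+00,
         1.00000000e+00]])}
```

View pics/top0.png

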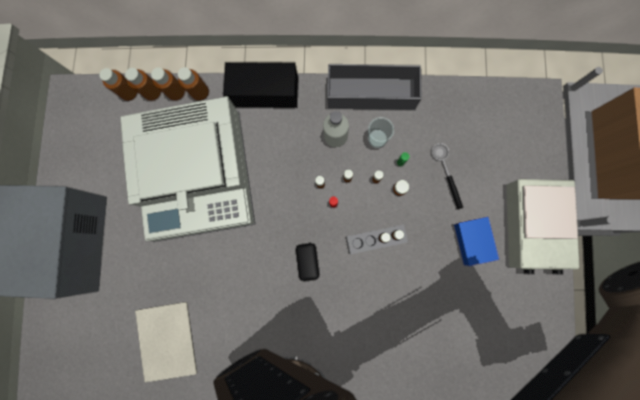

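View pics/side0.png

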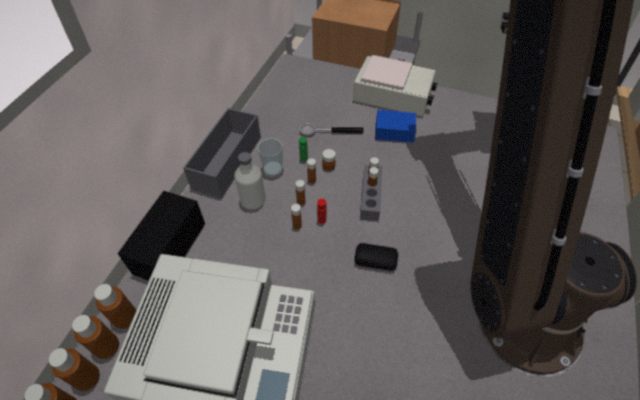

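The top view shows the spare caps at about (320,181), (348,175) and (378,176), with the jar at (401,187). The red decoy is at (333,201) and the green one at (404,158). In the carrier, the pockets at (358,243) and (370,240) are empty, and cells stand at (385,237) and (398,235). The meter's tab is near (183,200). In the side view the spare caps are at (296,209), (300,185) and (311,163), the empty pockets at (371,207) and (371,192), and the tab at (260,336).

```bash
cat > h.py <<'E'
from station import arm
import cv2, numpy as np
from scipy.spatial.transform import Rotation as R
def camT(n, s=None):
    p=arm.camera_params(n)
    if n!="wrist": return p,p["T"]
    s=s or arm.get_state(); T=np.eye(4); T[:3,:3]=R.from_euler("xyz",s["ee_rot"]).as_matrix(); T[:3,3]=s["eef_pos"]
    return p,T@p["hand_eye"]
def ray(n,uv,s=None):
    p,T=camT(n,s); K=np.array([[p["fx"],0,p["cx"]],[0,p["fy"],p["cy"]],[0,0,1]])
    x=cv2.undistortPoints(np.array([[uv]],float),K,p["D"])[0,0]
    d=T[:3,:3]@[x[0],x[1],1]; return T[:3,3],d/np.linalg.norm(d)
def plane(n,uv,z,s=None):
    o,d=ray(n,uv,s); return o+d*(z-o[2])/d[2]
def tri(r1,r2):
    A=sum(np.eye(3)-np.outer(d,d) for o,d in(r1,r2)); b=sum((np.eye(3)-np.outer(d,d))@o for o,d in(r1,r2))
    p=np.linalg.solve(A,b); return p,[np.linalg.norm(np.cross(p-o,d)) for o,d in(r1,r2)][0]
def project(n,P,s=None):
    p,T=camT(n,s); K=np.array([[p["fx"],0,p["cx"]],[0,p["fy"],p["cy"]],[0,0,1]]); I=np.linalg.inv(T)
    return cv2.projectPoints(np.array([P],float),cv2.Rodrigues(I[:3,:3])[0],I[:3,3],K,p["D"])[0][0,0]
def blobs(im,thr,box,amin=15,amax=400,sat=45):
    h=cv2.cvtColor(im,cv2.COLOR_RGB2HSV); m=((h[:,:,2]>thr)&(h[:,:,1]<sat)).astype(np.uint8)
    x0,y0,x1,y1=box; k=np.zeros_like(m); k[y0:y1,x0:x1]=1; n,_,st,c=cv2.connectedComponentsWithStats(m*k)
    return [(c[i].round(1).tolist(),st[i,:5].tolist()) for i in range(1,n) if amin<=st[i,4]<=amax]
E
python3 - <<'E'
from h import *
np.set_printoptions(precision=4,suppress=True)
t=cv2.imread("pics/top0.png")[:,:,::-1].copy(); s=cv2.imread("pics/side0.png")[:,:,::-1].copy()
for b in blobs(t,170,(300,165,420,250)): print("top",b,plane("top",b[0],.08))
for b in blobs(s,170,(285,140,390,220)): print("side",b,plane("side",b[0],.08))
T=cv2.resize(t[85:255,105:265],None,fx=4,fy=4,interpolation=2)[:600]
cv2.imwrite("pics/topm.png",T[:,:,::-1])
cv2.imwrite("pics/sidem.png",cv2.resize(s[240:400,100:320],None,fx=3.6,fy=3.6,interpolation=2)[:,:,::-1])
E
```

```text
top ([348.3, 173.4], [345, 170, 8, 8, 54]) [ 0.6247 -0.1525  0.08  ]
top ([378.5, 174.3], [375, 171, 8, 8, 56]) [ 0.6237 -0.2338  0.08  ]
top ([319.4, 179.6], [316, 176, 8, 8, 54]) [ 0.6063 -0.0749  0.08  ]
top ([402.0, 186.1], [396, 180, 13, 13, 137]) [ 0.5927 -0.297   0.08  ]
top ([399.1, 234.1], [395, 230, 9, 9, 65]) [ 0.4642 -0.2891  0.08  ]
top ([385.6, 237.0], [382, 233, 8, 9, 61]) [ 0.4558 -0.2535  0.08  ]
side ([328.6, 153.2], [324, 150, 11, 7, 59]) [ 0.5867 -0.276   0.08  ]
side ([311.1, 161.1], [308, 159, 7, 5, 21]) [ 0.6213 -0.2322  0.08  ]
side ([374.4, 160.2], [372, 158, 6, 5, 23]) [ 0.4619 -0.2927  0.08  ]
side ([373.6, 170.1], [371, 168, 6, 5, 23]) [ 0.4544 -0.2572  0.08  ]
side ([299.6, 182.9], [297, 181, 6, 5, 27]) [ 0.6223 -0.1501  0.08  ]
side ([295.2, 207.3], [292, 205, 7, 6, 31]) [ 0.6036 -0.0729  0.08  ]
```

View pics/topm.png

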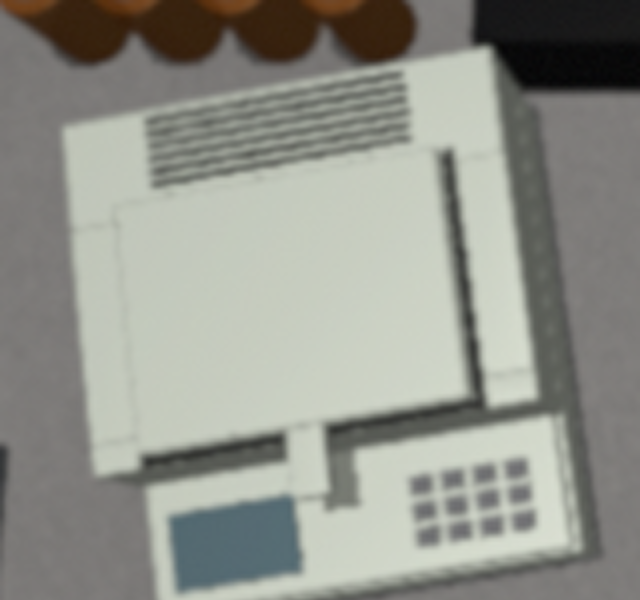

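View pics/sidem.png

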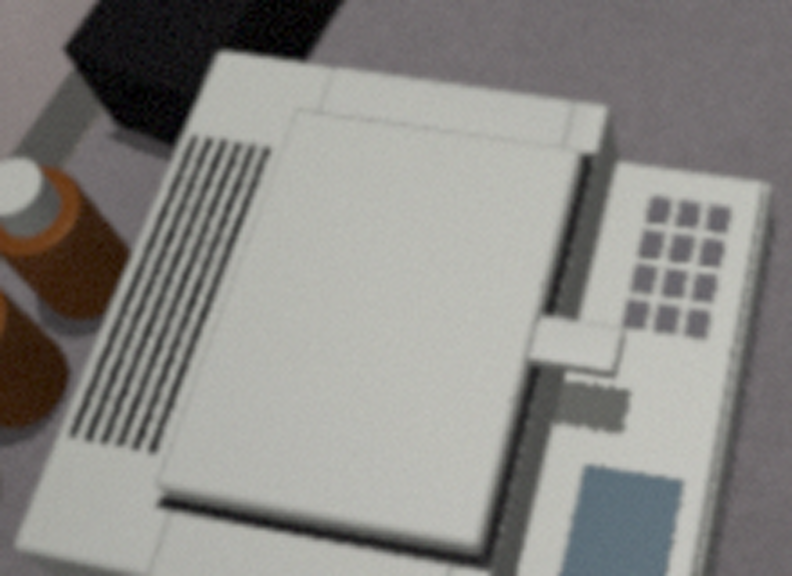

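The top crop shows the tab's top tip edge at about (299,498)–(328,493). The side crop shows the same edge at (614,370)–(622,335). The lid's front right corner is at (470,400) in the top crop and (585,155) in the side crop. I'll move over the spares for a wrist view and work out the tab position from these two views.

```bash
python3 -m creep '[[0.05,-0.446,0.404,-0.074,0],[0.05,-0.446,0.404,-0.074,0],[0.05,-0.446,0.404,-0.074,0],[0.05,-0.446,0.404,-0.074,0],[0.05,-0.446,0.404,-0.074,0],[0.05,-0.446,0.404,-0.074,0],[0.05,-0.446,0.404,-0.074,0],[0.05,-0.446,0.404,-0.074,0],[0.05,-0.446,0.404,-0.074,0],[0.05,-0.446,0.404,-0.074,0],[0.05,-0.446,0.404,-0.074,0],[0.05,-0.446,0.404,-0.074,0],[0.05,-0.446,0.404,-0.074,0],[0.05,-0.446,0.404,-0.074,0],[0.05,-0.446,0.404,-0.074,0],[0.05,-0.446,0.404,-0.074,0],[0.05,-0.446,0.404,-0.074,0],[0.05,-0.446,0.404,-0.074,0]]' 20
python3 - <<'E'
from h import *
np.set_printoptions(precision=4,suppress=True)
c=lambda x,y,k,a,b:(x/k+a-.5+.5/k,y/k+b-.5+.5/k)
for nm,t,s in [("tipL",(299,498),(614,370)),("tipR",(328,493),(622,335)),("baseL",(288,432),(530,361)),("baseR",(323,424),(540,318)),("lidFR",(470,400),(585,155)),("lidBR",(440,150),(295,112))]:
    print(nm,tri(ray("top",c(*t,4,105,85)),ray("side",c(*s,3.6,100,240))))
s=arm.get_state(); print(s["q"],s["eef_pos"],s["ee_rot"])
im=arm.grab_frame("wrist"); cv2.imwrite("pics/w1.png",im[:,:,::-1]); np.save("w1.npy",np.r_[s["eef_pos"],s["ee_rot"]])
E
```

```text
t: 1.6
eef_pos: [0.4993, -0.1503, 0.3001]
ee_rot: [3.141, -0.001, -2.887]
force: [-0.3, 0.2, -0.3]
width: 0.0498
gripper_force: 0.0
tipL (array([0.5116, 0.279 , 0.1404]), np.float64(0.0009076161797759067))
tipR (array([0.5152, 0.2602, 0.1404]), np.float64(0.0009188412474088154))
baseL (array([0.5545, 0.2896, 0.14  ]), np.float64(0.0006250738868526152))
baseR (array([0.5597, 0.2665, 0.1404]), np.float64(0.0009348496299731824))
lidFR (array([0.5766, 0.1709, 0.1416]), np.float64(0.0011337455748888924))
lidBR (array([0.7453, 0.2025, 0.139 ]), np.float64(0.0008701044086817155))
[ 0.0841  0.0628 -0.2013 -0.0002 -1.3077 -1.4006] [ 0.4993 -0.1503  0.3001] [ 3.1413 -0.001  -2.8873]
```

View pics/w1.png

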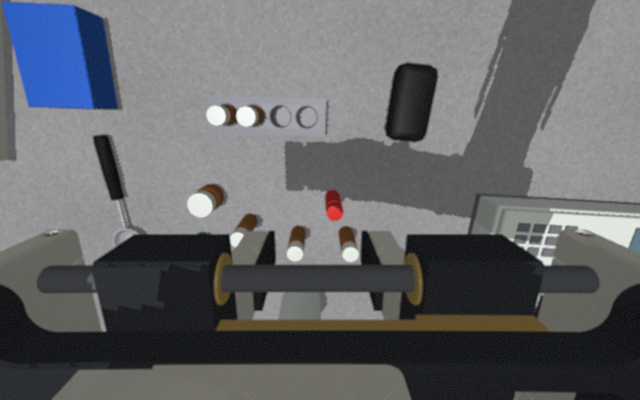

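The wrist view shows the caps of the seated cells at (218,115) and (247,117) and the empty pockets at (280,117) and (307,117). The spares are partly hidden behind the fingers, near (240,238), (295,252) and (349,252). I'll take a second, closer wrist view for the pockets.

```bash
python3 -m creep '[[0.05,-0.03,0.0,0.09,0],[0.05,-0.03,0.0,0.09,0],[0.05,-0.03,0.0,0.09,0],[0.05,-0.03,0.0,0.09,0],[0.05,-0.03,0.0,0.09,0]]'
cat >> h.py <<'E'
def grab(name):
    s=arm.get_state(); im=arm.grab_frame("wrist"); cv2.imwrite(f"pics/{name}.png",im[:,:,::-1]); np.save(name+".npy",np.r_[s["eef_pos"],s["ee_rot"]]); return im,s
def load(name):
    a=np.load(name+".npy"); return cv2.imread(f"pics/{name}.png")[:,:,::-1].copy(),dict(eef_pos=a[:3],ee_rot=a[3:])
E
python3 - <<'E'
from h import *
im,s=grab("w2"); print(s["eef_pos"],s["ee_rot"])
for n in("w1","w2"):
    im,s=load(n)
    for P in ((.4475,-.2185,.04),(.439,-.183,.04),(.4642,-.289,.088),(.4558,-.2535,.088)): print(n,project("wrist",P,s).round(1),end=" ")
    print(blobs(im,185,(0,0,640,230),20,2000,60))
im,s=load("w2"); cv2.imwrite("pics/w2c.png",cv2.resize(im[40:190,200:400],None,fx=4,fy=4,interpolation=2)[:,:,::-1])
E
```

```text
t: 2.07
eef_pos: [0.5284, -0.1438, 0.2111]
ee_rot: [-3.141, -0.001, -2.889]
force: [1.1, 0.5, 0.8]
width: 0.0495
gripper_force: 0.0
[ 0.5284485  -0.14383213  0.21109003] [-3.14102262e+00 -1.31123712e-03 -2.88856245e+00]
w1 [279.4 117.3] w1 [306.  117.9] w1 [214.8 117. ] w1 [244.9 117.7] [([215.4, 115.1], [206, 105, 20, 21, 321]), ([245.4, 116.1], [236, 106, 20, 21, 312]), ([199.2, 205.0], [187, 193, 25, 25, 482]), ([594.3, 212.0], [550, 209, 90, 7, 175]), ([594.2, 221.9], [546, 213, 94, 17, 1152])]
w2 [268.9  90.4] w2 [303.5  91.1] w2 [179.2  85.1] w2 [220.2  86.1] [([180.1, 82.5], [167, 69, 27, 28, 582]), ([220.9, 83.7], [208, 70, 26, 28, 568]), ([166.6, 204.6], [151, 190, 33, 31, 787]), ([625.4, 210.3], [612, 209, 28, 4, 71]), ([628.0, 222.4], [615, 215, 25, 15, 330])]
```

View pics/w2c.png

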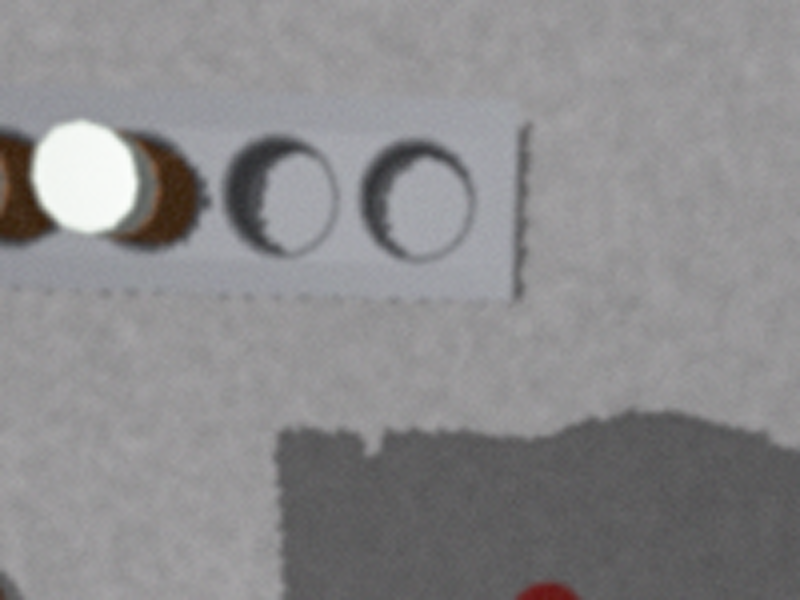

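The crop shows the empty mouths centred at about (281,196) and (417,201), which is (270.0,88.6) and (303.9,89.9) in the full picture.

```bash
python3 - <<'E'
from h import *
np.set_printoptions(precision=4,suppress=True)
i1,s1=load("w1");i2,s2=load("w2")
g2=[(270.0,88.6),(303.9,89.9)]
P=[plane("wrist",u,.04,s2) for u in g2]; print("pockets",*P)
c=[((215.4,115.1),(180.1,82.5)),((245.4,116.1),(220.9,83.7))]
for a,b in c: print("full",plane("wrist",a,.088,s1),plane("wrist",b,.088,s2),tri(ray("wrist",a,s1),ray("wrist",b,s2)))
d=P[1]-P[0]; print("pitch",np.linalg.norm(d),"yaw",np.arctan2(-d[0],d[1]))
# dark ellipses in w1 by saturation/darkness, quick: contour of pixels differing from block grey
g=cv2.cvtColor(i1,cv2.COLOR_RGB2GRAY); print(g[104:132,264:322:2])
for nm,(u,v),(a,b) in [("s1",(319.4,179.6),(295.2,207.3)),("s2",(348.3,173.4),(299.6,182.9)),("s3",(378.5,174.3),(311.1,161.1)),("f",(399.1,234.1),(374.4,160.2))]:
    print(nm,tri(ray("top",(u,v)),ray("side",(a,b))))
E
```

```text
pockets [ 0.4455 -0.2178  0.04  ] [ 0.4378 -0.1829  0.04  ]
full [ 0.4619 -0.2886  0.088 ] [ 0.4619 -0.2885  0.088 ] (array([ 0.4619, -0.2888,  0.0873]), np.float64(2.8329531287871325e-05))
full [ 0.4538 -0.2533  0.088 ] [ 0.4536 -0.2532  0.088 ] (array([ 0.4537, -0.2531,  0.0886]), np.float64(8.683306335238291e-05))
pitch 0.03570441459110949 yaw 0.21794479889047416
[[163 164 162 162 160 162 154 144 141 148 159 162 161 162 160 164 161 162
  158 158 160 158 158 162 159 162 163 163 163]
 [163 164 165 163 166 154 127 115 111 125 142 161 164 166 159 165 164 164
  163 149 143 142 144 152 163 163 162 160 164]
 [166 165 166 165 162 130  92  80  88 126 138 152 162 167 165 165 166 168
  154 129 108 106 117 131 153 162 165 165 164]
 [165 166 166 166 147  99  66  74  98 143 146 139 160 166 167 169 164 164
  127  96  86  97 128 130 137 159 164 163 163]
 [164 164 166 161 123  76  69  97 130 161 162 147 147 165 164 163 167 148
   99  72  96 130 154 149 137 146 164 163 162]
 [158 167 166 152  92  62  74 120 154 167 164 159 142 164 164 166 164 126
   73  83 121 157 165 163 148 137 157 164 165]
 [137
[... 2255 characters left out ...]
9 128 120 124 140 156 162 162 161 160]
 [151 158 152 155 157 160 157 157 153 156 160 157 159 159 161 162 162 158
  165 157 150 145 149 155 161 160 161 158 157]
 [154 153 154 152 157 157 157 157 156 157 154 159 158 155 155 158 155 157
  159 158 157 157 158 159 156 162 159 160 158]
 [156 153 153 154 157 153 155 154 157 155 156 156 155 155 157 158 160 159
  157 154 158 160 155 158 155 160 159 156 160]]
s1 (array([ 0.6058, -0.075 ,  0.0768]), np.float64(0.0010871059528569996))
s2 (array([ 0.6244, -0.1528,  0.0766]), np.float64(0.0009359833006767429))
s3 (array([ 0.6232, -0.2343,  0.0776]), np.float64(0.001016894402281706))
f (array([ 0.4626, -0.2887,  0.0841]), np.float64(0.0013847405623747312))
```

Heights agree between views, and the four pockets lie on one line: pocket A is at (0.4455,-0.2178) and pocket B at (0.4378,-0.1829), with rack yaw about 0.22. I'll grasp spare 2 first.

```bash
python3 -m creep '[[0.05,-0.09,-0.033,0,0],[0.05,-0.09,-0.033,0,0],[0.05,-0.09,-0.033,0.04,0],[0.05,-0.09,-0.033,0.08,0],[0.05,-0.09,-0.033,0.11,0],[0.05,-0.09,-0.033,0.14,0],[0.05,-0.09,-0.033,0.16,0],[0.05,-0.09,-0.033,0.174,0],[0.05,-0.09,-0.033,0.174,0],[0.02,-0.09,-0.033,0.174,0],[0.02,-0.09,-0.033,0.174,0],[0.02,-0.09,-0.033,0.174,0],[0.02,-0.09,-0.033,0.174,0],[0.02,-0.09,-0.033,0.174,0],[0.02,-0.09,-0.033,0.174,0]]' 20
```

```text
t: 3.37
eef_pos: [0.6251, -0.1521, 0.038]
ee_rot: [-3.141, 0.002, -2.887]
force: [-1.0, 1.1, 7.3]
width: 0.0244
gripper_force: 20.0
```

Spare 2 is gripped at width 24.4 mm. I'll carry it to free bench, then regrasp it turned by 90° so that it is centred both ways.

```bash
python3 -m creep '[[0.02,0,0,-0.04,0],[0.02,0,0,-0.08,0],[0.02,0,0,-0.09,0],[0.02,0.04,-0.005,-0.09,0],[0.02,0.08,-0.01,-0.09,0],[0.02,0.1,-0.013,-0.09,0],[0.02,0.1,-0.013,-0.06,0],[0.02,0.1,-0.013,-0.03,0],[0.02,0.1,-0.013,-0.01,0],[0.02,0.1,-0.013,-0.003,0],[0.02,0.1,-0.013,0.0,0],[0.02,0.1,-0.013,0.0,0],[0.05,0.1,-0.013,0.0,0],[0.05,0.1,-0.013,0.0,0],[0.05,0.1,-0.013,0.0,0]]'
python3 -m creep '[[0.05,0,0,0,-0.125],[0.05,0,0,0,-0.25],[0.05,0,0,0,-0.375],[0.05,0,0,0,-0.5],[0.05,0,0,0,-0.625],[0.05,0,0,0,-0.75],[0.05,0,0,0,-0.875],[0.05,0,0,0,-1.0],[0.05,0,0,0,-1.125],[0.05,0,0,0,-1.25],[0.05,0,0,0,-1.375],[0.05,0,0,0,-1.5],[0.05,0,0,0,-1.54],[0.05,0,0,0,-1.54],[0.02,0,0,0,-1.54],[0.02,0,0,0,-1.54],[0.02,0,0,0,-1.54],[0.02,0,0,0,-1.54],[0.02,0,0,0,-1.54],[0.02,0,0,0,-1.54]]' 15
```

```text
t: 4.62
eef_pos: [0.5311, -0.1898, 0.0371]
ee_rot: [-3.141, 0.001, -2.888]
force: [-0.0, -0.0, -0.7]
width: 0.0391
gripper_force: 0.0
t: 6.28
eef_pos: [0.5306, -0.1898, 0.0366]
ee_rot: [3.142, -0.0, -1.348]
force: [0.1, 0.5, -0.1]
width: 0.0246
gripper_force: 15.0
```

```bash
python3 -m creep '[[0.05,0,0,0,0],[0.05,0,0,0,0],[0.05,0,0,0,0],[0.05,0,0,-0.04,0],[0.05,0,0,-0.08,0],[0.05,0,0,-0.12,0],[0.05,-0.02,0.01,-0.155,0],[0.05,-0.06,0.025,-0.165,0],[0.05,-0.1,0.044,-0.165,0],[0.05,-0.1,0.044,-0.165,0],[0.05,-0.1,0.044,-0.165,0],[0.05,-0.1,0.044,-0.165,0]]' 20
python3 - <<'E'
from h import *
np.set_printoptions(precision=4,suppress=True)
im,s=grab("w3"); print(s["eef_pos"],s["ee_rot"])
print(blobs(im,185,(0,0,640,240),20,2000,60))
for P in ((.4455,-.2178,.04),(.4378,-.1829,.04),(.5306,-.1898,.08)): print(project("wrist",P,s).round(1))
u=project("wrist",(.4416,-.2003,.04),s).astype(int); y0=max(u[1]-50,0);x0=u[0]-80; print(x0,y0)
cv2.imwrite("pics/w3c.png",cv2.resize(im[y0:y0+100,x0:x0+160],None,fx=5,fy=5,interpolation=2)[:,:,::-1])
E
```

```text
t: 7.28
eef_pos: [0.4658, -0.1017, 0.2021]
ee_rot: [-3.14, -0.0, -1.346]
force: [0.8, -0.2, 0.2]
width: 0.0501
gripper_force: 0.0
[ 0.4658 -0.1017  0.2021] [-3.1404 -0.0002 -1.3462]
[([168.3, 5.2], [155, 0, 27, 14, 282]), ([372.0, 22.1], [358, 7, 29, 32, 700]), ([269.5, 81.5], [257, 68, 26, 28, 564]), ([173.5, 185.0], [162, 174, 24, 23, 412])]
[361.9  76.7]
[360.1 113.5]
[267.7  82.1]
281 45
```

View pics/w3c.png

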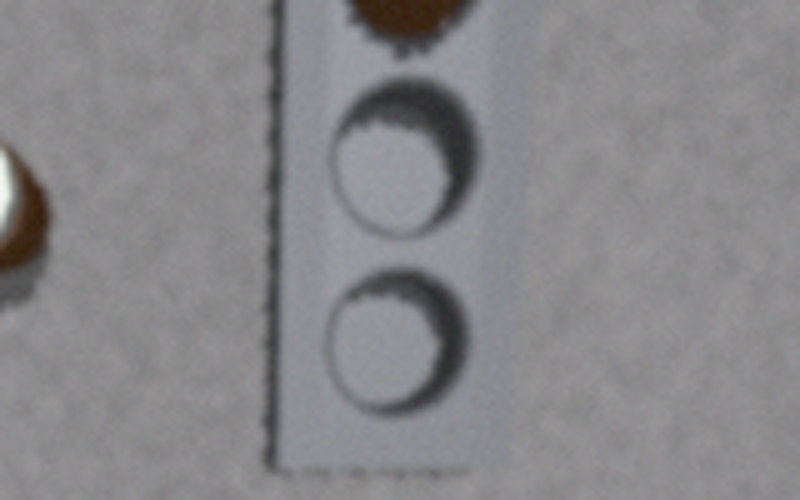

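The crop shows pocket mouths at (405,159) and (397,342), which is (361.6,76.4) and (360.0,113.1) in the full picture. They match the earlier estimate within 0.4 px. The set-down cell appears about 1.8 px to the side of the TCP, so I'll regrasp it and check its offset in the hand.

```bash
python3 -m creep '[[0.05,0.04,-0.018,0,0],[0.05,0.08,-0.035,0,0],[0.05,0.1,-0.044,0.02,0],[0.05,0.1,-0.044,0.06,0],[0.05,0.1,-0.044,0.1,0],[0.05,0.1,-0.044,0.14,0],[0.05,0.1,-0.044,0.165,0],[0.05,0.1,-0.044,0.165,0],[0.05,0.1,-0.044,0.165,0],[0.02,0.1,-0.044,0.165,0],[0.02,0.1,-0.044,0.165,0],[0.02,0.1,-0.044,0.165,0],[0.02,0.1,-0.044,0.165,0],[0.02,0.1,-0.044,0.165,0],[0.02,0.1,-0.044,0.12,0],[0.02,0.1,-0.044,0.08,0],[0.02,0.1,-0.044,0.075,0],[0.02,0.1,-0.044,0.075,0],[0.02,0.1,-0.044,0.075,0]]' 20
python3 - <<'E'
from h import *
np.set_printoptions(precision=4,suppress=True)
i3,s3=load("w3")
print("cell free",plane("wrist",(269.5,81.5),.08,s3),"pockets",plane("wrist",(361.6,76.4),.04,s3),plane("wrist",(360.0,113.1),.04,s3))
im,s=grab("w4"); print(s["eef_pos"],s["ee_rot"],s["width"])
h=cv2.cvtColor(im,cv2.COLOR_RGB2HSV)
for r in range(205,262,5):
    c=np.where((h[r,250:390,1]>110)&(h[r,250:390,0]<25))[0]+250; print(r,len(c),c.min() if len(c) else 0,c.max() if len(c) else 0)
cv2.imwrite("pics/w4c.png",cv2.resize(im[190:330,220:420],None,fx=4,fy=4,interpolation=2)[:,:,::-1])
Rm=R.from_euler("xyz",s["ee_rot"]).as_matrix()
for z in(.037,.0188,-.024,-.043): print(z,project("wrist",s["eef_pos"]+Rm@[0,0,z],s))
E
```

```text
t: 8.92
eef_pos: [0.531, -0.1896, 0.1277]
ee_rot: [-3.139, -0.0, -1.348]
force: [-0.2, -0.4, -1.2]
width: 0.0245
gripper_force: 19.9
cell free [ 0.5291 -0.1907  0.08  ] pockets [ 0.4458 -0.218   0.04  ] [ 0.438  -0.1832  0.04  ]
[ 0.531  -0.1896  0.1277] [-3.1389 -0.0003 -1.3479] 0.02452609398095479
205 0 0 0
210 19 310 328
215 28 306 333
220 32 303 334
225 34 302 335
230 36 301 336
235 37 300 336
240 39 299 337
245 44 297 340
250 22 295 340
255 21 264 373
260 21 261 374
0.037 [316.0513 222.4727]
0.0188 [315.8927 232.7925]
-0.024 [315.3747 266.4804]
-0.043 [315.0415 288.1381]
```

View pics/w4c.png

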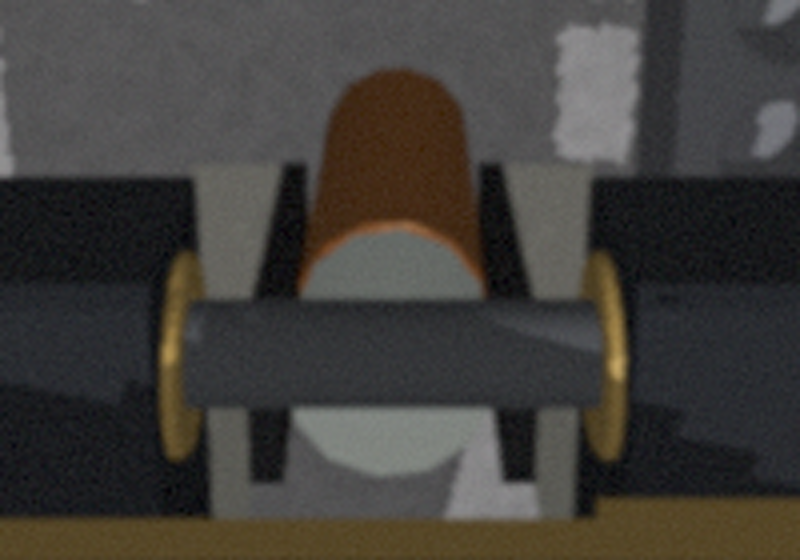

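In the hand the cell's axis is at about column 318.5, while the TCP projects to 316. The cell therefore sits about 1.7 mm towards +tool y, the same as in the free-standing view, so I correct for it. Next I go over pocket A and start down.

```bash
python3 -m creep '[[0.02,0.004,0.035,0,0],[0.02,0.0082,0.07,0,0],[0.02,0.0082,0.0877,0,0],[0.02,0.0082,0.0877,0,0],[0.02,0.0082,0.0877,0.025,0],[0.02,0.0082,0.0877,0.043,0],[0.02,0.0082,0.0877,0.043,0],[0.02,0.0082,0.0877,0.043,0]]' 20
python3 -c "
from h import *
print(arm.get_state()['eef_pos'])"
```

```text
t: 9.63
eef_pos: [0.4459, -0.2171, 0.0824]
ee_rot: [3.138, 0.001, -1.348]
force: [0.4, 0.1, 0.1]
width: 0.0247
gripper_force: 19.9
[ 0.44590319 -0.21711921  0.08235632]
```

```bash
for i in 1 2 3; do python3 -m creep '[[0.02,0,0,0,0]]' | sed -n 1,3p; done
```

```text
t: 9.72
eef_pos: [0.4473, -0.2173, 0.0838]
ee_rot: [3.141, -0.0, -1.347]
t: 9.8
eef_pos: [0.4477, -0.2173, 0.0843]
ee_rot: [-3.141, -0.001, -1.347]
t: 9.88
eef_pos: [0.4476, -0.2172, 0.0844]
ee_rot: [-3.14, -0.001, -1.348]
```

```bash
python3 -m creep '[[0.02,0,0,0.004,0],[0.02,0,0,0.008,0],[0.02,0,0,0.012,0],[0.02,0,0,0.016,0],[0.02,0,0,0.016,0],[0.02,0,0,0.016,0]]'
```

```text
t: 10.38
eef_pos: [0.4466, -0.2172, 0.0671]
ee_rot: [3.141, 0.0, -1.348]
force: [-1.1, -0.3, -0.6]
width: 0.0249
gripper_force: 19.9
```

It is in the mouth with no resistance. I continue down to the floor.

```bash
python3 -m creep '[[0.02,0,0,0.004,0],[0.02,0,0,0.008,0],[0.02,0,0,0.012,0],[0.02,0,0,0.016,0],[0.02,0,0,0.019,0],[0.02,0,0,0.021,0],[0.02,0,0,0.022,0],[0.02,0,0,0.022,0],[0.02,0,0,0.022,0]]'
```

```text
t: 11.13
eef_pos: [0.4467, -0.2174, 0.0458]
ee_rot: [3.141, -0.0, -1.348]
force: [-2.2, 0.9, 3.7]
width: 0.0243
gripper_force: 20.0
```

```bash
python3 -m creep '[[0.05,0,0,0,0],[0.05,0,0,0,0],[0.05,0,0,0,0],[0.05,0,0,0,0],[0.05,0,0,-0.03,0],[0.05,0,0,-0.07,0],[0.05,0,0,-0.11,0],[0.05,0,0,-0.15,0],[0.05,-0.012,-0.04,-0.155,0],[0.05,-0.024,-0.08,-0.155,0],[0.05,-0.036,-0.12,-0.155,0],[0.05,-0.045,-0.167,-0.155,0],[0.05,-0.045,-0.167,-0.155,0],[0.05,-0.045,-0.167,-0.155,0],[0.05,-0.045,-0.167,-0.155,0],[0.05,-0.045,-0.167,-0.155,0],[0.05,-0.045,-0.167,-0.155,0]]' 20
python3 - <<'E'
from h import *
np.set_printoptions(precision=4,suppress=True)
im,s=grab("w5"); print(s["eef_pos"],s["ee_rot"],s["qd"])
for b in blobs(im,185,(0,0,640,240),20,3000,60): print(b,plane("wrist",b[0],.08,s),plane("wrist",b[0],.088,s))
print("wash",tri(ray("top",(336,118)),ray("side",(245,158))),plane("top",(379,128),.09))
E
```

```text
t: 12.55
eef_pos: [0.5989, -0.137, 0.2008]
ee_rot: [-3.141, 0.0, -1.349]
force: [-0.7, 0.0, -0.4]
width: 0.0498
gripper_force: 0.0
[ 0.5989 -0.137   0.2008] [-3.1415  0.0001 -1.3485] [-0.0031 -0.0051  0.005   0.0018  0.0004 -0.0012]
([132.7, 12.8], [128, 0, 14, 29, 52]) [ 0.781  -0.2528  0.08  ] [ 0.7763 -0.2517  0.088 ]
([196.2, 7.5], [188, 0, 16, 17, 31]) [ 0.7304 -0.2686  0.08  ] [ 0.7271 -0.267   0.088 ]
([360.5, 15.7], [341, 0, 40, 36, 1199]) [ 0.5964 -0.2931  0.08  ] [ 0.5969 -0.2908  0.088 ]
([134.7, 52.0], [129, 32, 18, 39, 58]) [ 0.7783 -0.2233  0.08  ] [ 0.7736 -0.223   0.088 ]
([207.1, 55.2], [196, 32, 17, 45, 179]) [ 0.7178 -0.2348  0.08  ] [ 0.7148 -0.2342  0.088 ]
([515.6, 58.0], [502, 43, 28, 31, 647]) [ 0.4576 -0.2908  0.08  ] [ 0.4621 -0.2886  0.088 ]
([315.1, 80.9], [302, 67, 27, 28, 569]) [ 0.6224 -0.2354  0.08  ] [ 0.6221 -0.2348  0.088 ]
([507.4, 103.3], [494, 90, 27, 28, 570]) [ 0.4493 -0.2547  0.08  ] [ 0.4541 -0.2535  0.088 ]
([501.1, 145.8], [489, 134, 25, 25, 504]) [ 0.4397 -0.218   0.08  ] [ 0.4447 -0.2178  0.088 ]
([131.7, 161.4], [111, 149, 42, 27, 342]) [ 0.777  -0.1266  0.08  ] [ 0.7724 -0.1291  0.088 ]
wash (array([ 0.7509, -0.117 ,  0.1607]), np.float64(0.000696648512068372)) [ 0.7497 -0.2337  0.09  ]
```

The first cell sits in pocket A, cap at (0.4447,-0.2178). Spare 3 is at (0.6224,-0.2354), and the gripper clears the wash bottle, beaker and jar in this orientation. I grasp it directly.

```bash
python3 -m creep '[[0.05,0.04,-0.001,0,0],[0.05,0.08,-0.002,0,0],[0.05,0.1006,-0.003,0.02,0],[0.05,0.1006,-0.003,0.06,0],[0.05,0.1006,-0.003,0.1,0],[0.05,0.1006,-0.003,0.13,0],[0.05,0.1006,-0.003,0.15,0],[0.05,0.1006,-0.003,0.162,0],[0.05,0.1006,-0.003,0.162,0],[0.05,0.1006,-0.003,0.162,0],[0.05,0.1006,-0.003,0.162,0]]'
python3 -m creep '[[0.02,0,0,0,0],[0.02,0,0,0,0],[0.02,0,0,0,0],[0.02,0,0,0,0],[0.02,0,0,0,0],[0.02,0,0,0,0]]' 20
```

```text
t: 13.52
eef_pos: [0.6262, -0.2342, 0.0406]
ee_rot: [-3.139, -0.001, -1.348]
force: [1.5, -0.2, -0.2]
width: 0.05
gripper_force: 0.0
t: 14.02
eef_pos: [0.6252, -0.2339, 0.0391]
ee_rot: [-3.141, -0.0, -1.348]
force: [-1.0, 0.5, 3.5]
width: 0.0246
gripper_force: 19.9
```

```bash
python3 -m creep '[[0.02,0,0,-0.04,0],[0.02,0,0,-0.08,0],[0.02,0,0,-0.1,0],[0.02,-0.02,0.037,-0.1,0],[0.02,-0.04,0.074,-0.1,0],[0.02,-0.06,0.111,-0.1,0],[0.02,-0.08,0.148,-0.1,0],[0.02,-0.092,0.17,-0.1,0],[0.02,-0.092,0.17,-0.1,0],[0.02,-0.092,0.17,-0.07,0],[0.02,-0.092,0.17,-0.05,0],[0.02,-0.092,0.17,-0.05,0],[0.02,-0.092,0.17,-0.05,0],[0.02,-0.092,0.17,-0.05,0],[0.02,-0.092,0.17,-0.05,0],[0.02,-0.092,0.17,-0.05,0]]' 20
```

```text
t: 15.35
eef_pos: [0.4397, -0.1818, 0.0896]
ee_rot: [-3.14, -0.0, -1.348]
force: [-0.4, -0.4, -0.7]
width: 0.0241
gripper_force: 19.9
```

```bash
python3 -m creep '[[0.02,0,0,0.005,0],[0.02,0,0,0.01,0],[0.02,0,0,0.014,0],[0.02,0,0,0.018,0],[0.02,0,0,0.021,0],[0.02,0,0,0.021,0],[0.02,0,0,0.021,0]]'
```

```text
t: 15.93
eef_pos: [0.4387, -0.1817, 0.0673]
ee_rot: [3.141, 0.0, -1.348]
force: [-0.1, 0.7, -0.8]
width: 0.0243
gripper_force: 19.9
```

```bash
python3 -m creep '[[0.02,0,0,0.004,0],[0.02,0,0,0.008,0],[0.02,0,0,0.012,0],[0.02,0,0,0.016,0],[0.02,0,0,0.019,0],[0.02,0,0,0.0205,0],[0.02,0,0,0.0205,0],[0.02,0,0,0.0205,0]]'
```

```text
t: 16.6
eef_pos: [0.4388, -0.1818, 0.047]
ee_rot: [3.141, 0.0, -1.348]
force: [-0.5, 0.0, -1.0]
width: 0.0245
gripper_force: 20.0
```

```bash
python3 -m creep '[[0.02,0,0,0.001,0],[0.02,0,0,0.001,0],[0.05,0,0,0.001,0],[0.05,0,0,0.001,0],[0.05,0,0,0.001,0],[0.05,0,0,0.001,0],[0.05,0,0,-0.03,0],[0.05,0,0,-0.07,0],[0.05,0,0,-0.11,0],[0.05,0,0,-0.13,0]]' 20
python3 -m creep '[[0.05,-0.42,-0.27,-0.14,0.125],[0.05,-0.42,-0.27,-0.14,0.25],[0.05,-0.42,-0.27,-0.14,0.375],[0.05,-0.42,-0.27,-0.14,0.5],[0.05,-0.42,-0.27,-0.14,0.625],[0.05,-0.42,-0.27,-0.14,0.75],[0.05,-0.42,-0.27,-0.14,0.875],[0.05,-0.42,-0.27,-0.14,1.0],[0.05,-0.42,-0.27,-0.14,1.125],[0.05,-0.42,-0.27,-0.14,1.25],[0.05,-0.42,-0.27,-0.14,1.375],[0.05,-0.42,-0.27,-0.14,1.5],[0.05,-0.42,-0.27,-0.14,1.607],[0.05,-0.42,-0.27,-0.14,1.607],[0.05,-0.42,-0.27,-0.14,1.607],[0.05,-0.42,-0.27,-0.14,1.607],[0.05,-0.42,-0.27,-0.14,1.607],[0.05,-0.42,-0.27,-0.14,1.607],[0.05,-0.42,-0.27,-0.14,1.607],[0.05,-0.42,-0.27,-0.14,1.607]]'
python3 - <<'E'
from h import *
np.set_printoptions(precision=4,suppress=True)
im,s=grab("w6"); print(s["eef_pos"],s["ee_rot"],s["q"])
t=arm.grab_frame("top");d=arm.grab_frame("side"); cv2.imwrite("pics/top1.png",t[:,:,::-1]);cv2.imwrite("pics/side1.png",d[:,:,::-1])
for b in blobs(t,170,(300,165,420,260)): print("top",b,plane("top",b[0],.088))
for b in blobs(d,170,(285,140,390,240)): print("side",b,plane("side",b[0],.088))
E
```

```text
t: 17.43
eef_pos: [0.4406, -0.1822, 0.1816]
ee_rot: [-3.137, -0.002, -1.347]
force: [1.3, -0.7, 1.1]
width: 0.0496
gripper_force: 0.0
t: 19.1
eef_pos: [0.6092, 0.2868, 0.3175]
ee_rot: [3.141, 0.0, -2.955]
force: [-0.2, -0.4, 0.3]
width: 0.0502
gripper_force: 0.0
[0.6092 0.2868 0.3175] [ 3.1413  0.0005 -2.9551] [ 0.7288  0.3173  0.1553  0.     -1.4082 -2.113 ]
top ([319.2, 179.6], [315, 176, 9, 8, 59]) [ 0.6048 -0.0748  0.088 ]
top ([402.1, 186.1], [396, 180, 13, 13, 139]) [ 0.5914 -0.2959  0.088 ]
top ([399.1, 234.1], [395, 230, 9, 9, 67]) [ 0.4638 -0.2879  0.088 ]
top ([385.7, 237.0], [382, 233, 9, 9, 64]) [ 0.4555 -0.2528  0.088 ]
top ([372.0, 240.2], [368, 236, 9, 9, 64]) [ 0.4464 -0.217   0.088 ]
top ([358.5, 242.8], [355, 239, 8, 9, 62]) [ 0.4389 -0.1818  0.088 ]
```

View pics/w6.png

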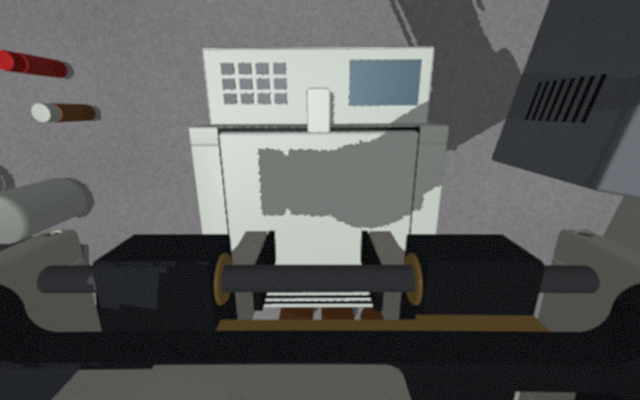

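The top view shows all four pockets filled in a line. The wrist view shows the tab's tip at row 88 with columns 307–330, and its base at row 132 with columns 308–331. The lid is shut.

```bash
python3 - <<'E'
from h import *
np.set_printoptions(precision=4,suppress=True)
im,s=load("w6"); g=cv2.cvtColor(im,cv2.COLOR_RGB2GRAY)
print(g[105,298:342],g[120,298:342]); print(g[80:96,318]); print(g[122:142,300],g[122:142,345])
Rm=R.from_euler("xyz",s["ee_rot"]).as_matrix()
for uv in((318.5,88),(319.5,131.5)):
    P=plane("wrist",uv,.146,s); print(P, Rm.T@(P-s["eef_pos"]))
tipT=(313/4+105-.375,495/4+85-.375)
print("tip top+wrist",tri(ray("top",tipT),ray("wrist",(318.5,88),s)))
print("tip side+wrist",tri(ray("side",(618/3.6+100-.36,352/3.6+240-.36)),ray("wrist",(318.5,88),s)))
E
```

```text
[212 211 215 214 214 212 214 207 192 193 214 225 224 226 225 225 225 223
 225 223 225 223 224 224 223 222 223 223 222 222 209 171 135 120 118 142
 178 206 211 213 210 214 211 210] [209 214 212 215 213 212 213 213 207 196 208 223 226 224 224 225 225 224
 224 225 223 224 221 221 221 223 223 221 221 221 206 168 132 119 122 152
 189 209 209 213 214 213 211 210]
[212 212 211 211 214 212 207 192 183 202 224 227 225 224 225 227]
[212 184 131 100  98  89  69  53  57  88 136 175 198 209 212 215 214 213
 213 215] [207 179 131  99  96  74  53  47  69 106 152 180 196 208 212 211 210 210
 211 212]
[0.5117 0.2687 0.146 ] [0.0992 0.0003 0.1715]
[0.5556 0.2781 0.146 ] [0.0544 0.0014 0.1715]
tip top+wrist (array([0.5129, 0.2683, 0.1464]), np.float64(0.0012148986460006513))
tip side+wrist (array([0.5119, 0.2691, 0.1413]), np.float64(0.000637989421583025))
```

```bash
python3 -m creep '[[0.05,0.04,0,0,0],[0.05,0.08,0,0,0],[0.05,0.084,-0.001,0.03,0],[0.05,0.084,-0.001,0.07,0],[0.05,0.084,-0.001,0.11,0],[0.05,0.084,-0.001,0.145,0],[0.05,0.084,-0.001,0.17,0],[0.05,0.084,-0.001,0.19,0],[0.05,0.084,-0.001,0.193,0],[0.05,0.084,-0.001,0.193,0],[0.05,0.084,-0.001,0.193,0],[0.05,0.084,-0.001,0.193,0]]'
python3 -m creep '[[0.02,0,0,0,0],[0.02,0,0,0,0],[0.02,0,0,0,0],[0.02,0,0,0,0],[0.02,0,0,0,0],[0.02,0,0,0,0],[0.02,0,0,0,0]]' 25
```

```text
t: 20.25
eef_pos: [0.5279, 0.2718, 0.1259]
ee_rot: [3.14, 0.003, -2.954]
force: [-0.4, 0.3, -0.2]
width: 0.05
gripper_force: 0.0
t: 20.83
eef_pos: [0.527, 0.2717, 0.1245]
ee_rot: [3.141, 0.001, -2.954]
force: [-2.9, 3.2, 2.7]
width: 0.025
gripper_force: 25.0
```

The tab is gripped at width 25 mm. I lift along the hinge arc in two stages.

```bash
python3 -m creep '[[0.02,-0.0006,0,-0.0087,0],[0.02,-0.0015,0,-0.0174,0],[0.02,-0.003,0,-0.026,0],[0.02,-0.0046,0,-0.0346,0],[0.02,-0.0068,0,-0.043,0],[0.02,-0.0091,0,-0.0515,0],[0.02,-0.012,0,-0.06,0],[0.02,-0.0151,0,-0.0679,0],[0.02,-0.0188,0,-0.0758,0],[0.02,-0.0225,0,-0.0837,0],[0.02,-0.0269,0,-0.0913,0],[0.02,-0.0313,0,-0.0988,0],[0.02,-0.0313,0,-0.0988,0],[0.02,-0.0313,0,-0.0988,0]]' 25
```

```text
t: 22.0
eef_pos: [0.5576, 0.2776, 0.223]
ee_rot: [3.14, 0.0, -2.955]
force: [-1.5, 6.6, -0.3]
width: 0.0251
gripper_force: 25.0
```

```bash
python3 -m creep '[[0.02,-0.005,0,-0.0072,0],[0.02,-0.01,0,-0.0143,0],[0.02,-0.0156,0,-0.021,0],[0.02,-0.0213,0,-0.0277,0],[0.02,-0.0275,0,-0.0339,0],[0.02,-0.0337,0,-0.04,0],[0.02,-0.04,0,-0.0456,0],[0.02,-0.047,0,-0.0512,0],[0.02,-0.047,0,-0.0512,0],[0.02,-0.047,0,-0.0512,0],[0.02,-0.047,0,-0.0512,0],[0.02,-0.047,0,-0.0512,0]]' 25
python3 - <<'E'
from h import *
s=arm.get_state(); print(s["force"],s["moment"],s["width"])
d=arm.grab_frame("side"); t=arm.grab_frame("top"); cv2.imwrite("pics/top2.png",t[:,:,::-1])
cv2.imwrite("pics/side2.png",np.hstack([cv2.resize(d[200:400,80:340],None,fx=1.5,fy=1.5),cv2.resize(t[70:270,105:365],None,fx=1.5,fy=1.5)])[:,:,::-1])
E
```

```text
t: 23.0
eef_pos: [0.6035, 0.2865, 0.2739]
ee_rot: [3.14, -0.0, -2.954]
force: [-1.4, 5.9, -0.9]
width: 0.0247
gripper_force: 25.0
[-1.44275281  5.88333364 -0.8771025 ] [2.19563161 0.699025   0.04106625] 0.024700941396840398
```

View pics/side2.png

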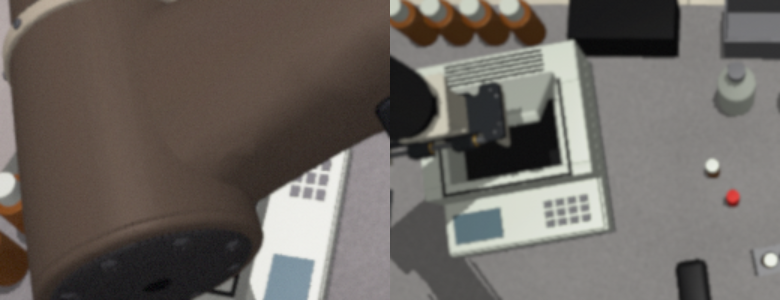

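The lid stands open: the top view shows the dark well uncovered, with the gripper over the tab. I check the angle numerically from the tab tip in the wrist picture.

```bash
python3 - <<'E'
from h import *
im,s=grab("w7"); g=cv2.cvtColor(im,cv2.COLOR_RGB2GRAY)
print(s["eef_pos"]); print("col318 rows190-262",g[190:262:2,318]); print("col312",g[190:262:2,312])
psi=.19; ex=np.array([np.cos(psi),np.sin(psi),0]); tip0=np.array([.5117,.2687,0]); H=tip0+.215*ex; H[2]=.131
for th in (40,45,50,55,60):
    a=np.radians(th); f=lambda r,n: H+ex*(-r*np.cos(a)+n*np.sin(a))+np.array([0,0,r*np.sin(a)+n*np.cos(a)])
    print(th,[project("wrist",f(.215,n),s).round(1).tolist() for n in(.015,.003)],"hold z",f(.2,.009)[2].round(4))
E
```

```text
[0.60348027 0.28647853 0.27388392]
col318 rows190-262 [ 25  13  22  13  22  10  22  17  19  14  21  21   8  16  22  17  24  23
  19  20  20  20  15  23  90 138 144 143 144 146 143 143 143 145 145 137]
col312 [ 15  23  19  26  16  16  12  22  19  28  19  12  19  14  24  23  17  15
  18  14  20  16  18  27  90 133 143 144 141 144 146 142 147 146 148 139]
40 [[318.4, 195.6], [318.3, 177.8]] hold z 0.2665
45 [[318.6, 228.5], [318.5, 207.3]] hold z 0.2788
50 [[318.8, 266.0], [318.7, 241.8]] hold z 0.29
55 [[319.0, 307.5], [318.8, 280.7]] hold z 0.3
60 [[319.1, 351.7], [319.0, 323.1]] hold z 0.3087
```

The tip's lower edge is at row 238, which gives about 49.5°. I hand in while holding.

```bash
python3 -c "
from station import arm
print(arm.job_done())"
```

```text
the job is handed in; nothing more can be done
None
```

The job is handed in: both empty pockets now hold a spare cell set down and let go, one spare is left standing on the bench, and the gripper is holding the lid open at about 49.5° (hand-in gave no pass or fail).

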